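# Snap both end latches of a sterilising container shut at the closing bracket

## Robot

A 6-joint arm with a two-finger parallel gripper is mounted at the origin on a cart in front of the work surface, level with it; the furniture and walls round the work are solid. World frame = base frame: x ahead of the robot, y to its left, z up, the work surface at z = 0. Lengths are in mm, angles in degrees, forces in N, time in s.
With the tool pointing down it reaches from about 350 to 850 mm from the base axis. Payload 8.1 kg.
Tool frame: the origin (TCP) lies midway between the tips of the shut fingers; the grasp point (between the pads) lies 19 mm behind it; z points along the fingers, y is the line along which they close (so a half turn about z gives the same grasp; the last joint's range is limited). The gripper opens to 85 mm and grips with 20 to 120 N. Pads are 22 mm wide; open, the fingers measure 114 mm over their backs; the gripper's body (76 mm by 85 mm) begins 54 mm behind the grasp point. The pads swing forward as they close: fully open they stand 13 mm farther back than shut.
Start: joints at [62.487, 7.471, 85.268, -0, 87.261, -4.893], TCP at [230.754, 553.857, 231.292] pointing down, gripper open.
Joint ranges: [-169.43, 169.43], [-51.17, 129.36], [1.28, 143.12], [-76.62, 256.62], [0, 156.53], [-152.29, 152.29]. Speed limits (degrees/s): [136.94, 136.94, 159.86, 180, 180, 180].

## Interface

Orientations are given as [roll, pitch, yaw] about the fixed x, y, z axes, in that order (R = Rz(yaw) Ry(pitch) Rx(roll)).
In Python, from bench import r gives the robot as it stands.
- The arm moves only by the shell command python3 steer.py [FORCE], which reads ROWS from standard input. ROWS is one flat JSON list of numbers that holds 1 to 8 rows one after another, with no inner brackets; each row has 7 numbers: a rotation vector rx, ry, rz in fractions of the full range, 1 being 360 degrees, then dx, dy, dz in parts of the range, where 1.0 means 50 cm, then the finger opening in mm; each row is the pose to reach, as a shift and turn from the pose commanded when the command began, along the tool's axes at that moment; what a row does not reach only later rows make up. A row lasts 1/8 s, in which the tool goes at most 62.5 mm and 10.7 degrees, less where a joint would pass 70% of its speed; a pose out of reach is approached as far as the arm can. The fingers move at their own pace and stop on an object; FORCE is the grip in N (left out, the last holds). Time passes only in rows, so rows that do not move let the fingers close. It prints the time, the measured TCP pose, the force, the opening and the grip force at its end. A shift or turn number past 1, either way, is cut back to 1. Input that does not fit is refused with a message, and nothing moves.
- r.sense(): the state, without advancing time (a new reading comes with each control period).
- r.snapshot(name): name is "scene" or "top"; returns a dict with "pixels" (400x640x3 uint8, blue, green, red), "fx", "fy", "cx", "cy" (pixels), "pose" (4x4, takes a point from camera to world coordinates). Camera axes: x right, y up, looking along -z (the intrinsics and any distortion apply to the point x, -y, -z); pixel columns grow to the right and rows downward; lengths in mm; the calibration is good to about 2 mm. A picture is of the moment at which its call begins. There is no depth.
- r.hand_in(): hands the job in; it is judged then, once.
The state is a dict: "time": time; "joint_pos": joint angles; "qd": joint speeds; "joint_efforts": joint torques, N m; "tool_pos": TCP position; "tcp_rot": TCP orientation; "ft_force": force on the tool from outside, world axes, zero at the start; "wrist_torque": the same for the moment, N m; "finger_gap": finger opening in mm; "grip_force": force on a finger pad.
Only numpy, scipy, OpenCV 4.12 (cv2) and the standard library are available. Lean on these libraries where they do the work, as an engineer would, in place of code of your own. Each camera call takes 0.05 s, during which the arm holds its last target. There are 200 camera calls.

## Task

Snap both end latches of the sterilising container shut: slide one end flat under the lip of the closing bracket and press that latch against the roller until it snaps shut, then turn the container round and do the other end the same way. Press steadily, feeling for the stop, and do not ram it. Finally stand the container on the bare worktop, drawn right out from under the lip, and leave the things around it where they are.

Things in the scene. Friction and masses are not known exactly. Their poses are not given: they have to be found in the camera images.
- container: Closed aluminium sterilising container, a box 160 mm long (x), 60 mm wide (y), 56 mm high, about 0.5 kg, two perforated round plates in its lid, standing upright on four slippery plastic feet. Origin: centre of its underside, z up. Take it from above across its width. Both ends are alike: a 36 mm wide steel flap latch above a catch that stands 16 mm out from the end wall and is 17 mm high.
- latch_a (a joint): Flap latch on the container's +x end, 35 mm long, hinged 49 mm up and 4 mm out from the end wall; rad: 0 = shut, flat, its face 6 mm out from the end wall; about 0.8 = held open by a light spring, lower edge 28 mm out. Pressed in at the roller's height with about 8 N (more if the box drags) it snaps past a sprung catch near 0.2 rad and stays shut; let go earlier, it springs open again.
- latch_b (a joint): The same latch on the container's -x end; 0 = shut, about 0.8 = open.
- bracket: Closing bracket of bent dark steel plate screwed to the worktop, 110 mm wide (y), 72 mm high, its mouth towards its own -x. Origin: on the worktop, middle of the front face of the upright plate (x = 0). The roller lies under the lip.
- lip_edge (a point): Middle of the front edge of the bracket's lip, 84 mm in front of the upright plate. The lip is flat, its underside 64 mm above the worktop (8 mm above the container's lid); only the last 10 mm at the front edge are bent up.
- roller_rear (a point): Front of the bracket's freely turning level roller (18 mm thick, 64 mm long along y, axis 34 mm up, in the middle of the bracket) when its carriage is set fully back: x = -0.025 in the bracket's frame. The carriage is clamped up to 34 mm further forward (towards -x), differently each time and not reported: the end of the push must be felt.
- swab_canister: Bystander: lidded steel canister, 68 mm wide, 86 mm high. Origin: centre of its underside.
- round_dish: Bystander: round steel dish, 166 mm wide, 46 mm high, with a gauze pack in it. Origin: centre of its underside.
- gauze_pack_1: Bystander: flat gauze pouch on the worktop, 60 x 88 x 9 mm. Origin: centre of its underside.
- tape_roll: Bystander: roll of tape lying flat, 58 mm wide, 12 mm high. Origin: centre of its underside.
- cup: Bystander: steel cup, 63 mm wide, 38 mm high. Origin: centre of its underside.

How it is judged:
By the outcome, as a careful person would: the job done as asked, in the order asked, and still so for the second after the job is handed in, with the robot touching nothing.
It also fails if it takes over 58 s, if anything falls off the work surface, if the arm or the gripper's body presses on something with over 40 N, if the wrist force passes 120 N, or if a joint passes its speed limit or range.

## Working session

There is one attempt and no reset: what is moved stays moved. The work goes in short steps, Python scripts to look and compute and a shell command to move; the robot and the scene stay as the last step left them, time stands still between calls to the robot, and variables do not carry over. Pictures are saved under pics/ and viewed, at most 10 in all, crops included, and the job is handed in when it is done.

```bash
ls; mkdir -p pics; python3 - <<'E'
from bench import r
import cv2,json
s=r.sense();print(s)
for n in("scene","top"):
    d=r.snapshot(n);cv2.imwrite(f"pics/{n}0.png",d["pixels"]);print({k:(v if k!="pose" else v) for k,v in d.items() if k!="pixels"})
E
```

```text
bench.py
pics
steer.py
{'time': 0.0, 'joint_pos': array([ 6.24856471e+01,  7.51641793e+00,  8.53294236e+01,  4.79578220e-04,
        8.72626408e+01, -4.89367639e+00]), 'qd': array([-0.018372  ,  0.09027619, -0.02066875,  0.01497137, -0.01845648,
        0.00214747]), 'joint_efforts': array([ 7.66226167e-04, -5.69404256e+01, -5.00544298e+01,  1.07824712e-04,
        1.47896254e-02,  5.45287079e-06]), 'tool_pos': array([230.50056103, 553.35288687, 230.22940827]), 'tcp_rot': array([-1.79891954e+02, -9.73153561e-03,  1.57379291e+02]), 'ft_force': array([-0.21742048, -0.03821363, -0.07132708]), 'wrist_torque': array([0.02559195, 0.02994871, 0.00162292]), 'grip_force': 0.0, 'finger_gap': 85.19193658513166}
{'fx': 485.0754508714255, 'fy': 485.0754508714255, 'cx': 326.57987713968294, 'cy': 195.7389387537392, 'pose': array([[-9.70016664e-01, -1.76256688e-01,  1.67335743e-01,
         7.32911710e+02],
       [ 2.43035883e-01, -7.00327098e-01,  6.71174728e-01,
         9.78302297e+02],
       [-1.10927918e-03,  6.91719261e-01,  7.22165655e-01,
         1.05132531e+03],
       [ 0.00000000e+00,  0.00000000e+00,  0.00000000e+00,
         1.00000000e+00]])}
{'fx': 433.18671421717494, 'fy': 433.18671421717494, 'cx': 312.03059078907347, 'cy': 201.0312150321863, 'pose': array([[ 9.82584921e-02,  9.67869806e-01, -2.31459083e-01,
         2.95072362e+02],
       [-9.95145221e-01,  9.68690535e-02, -1.73889775e-02,
         6.33904180e+01],
       [ 5.59095600e-03,  2.32044015e-01,  9.72689219e-01,
         1.09675517e+03],
       [ 0.00000000e+00,  0.00000000e+00,  0.00000000e+00,
         1.00000000e+00]])}
```

View pics/scene0.png

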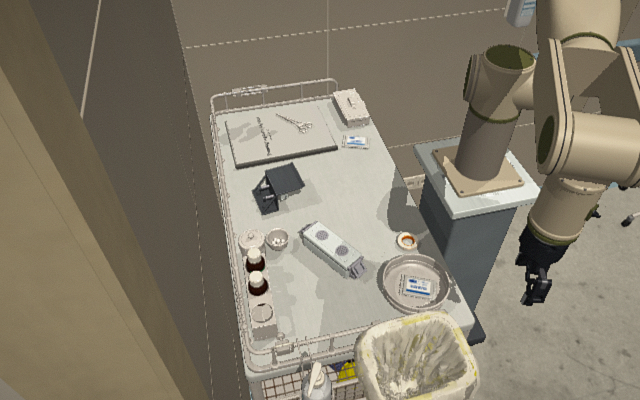

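View pics/top0.png

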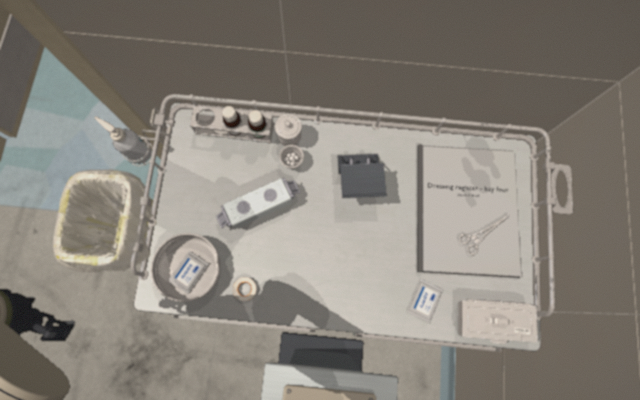

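The top view shows the container at about (258,202), the bracket at (362,175), the cup at (292,157), the canister at (288,126), the dish at (188,268) and the tape at (244,288). I'll enlarge the middle of both pictures.

```bash
python3 - <<'E'
import cv2
a=cv2.imread("pics/top0.png")[135:245,205:405];cv2.imwrite("pics/c1.png",cv2.resize(a,None,fx=4,fy=4,interpolation=cv2.INTER_CUBIC))
a=cv2.imread("pics/scene0.png")[150:290,230:380];cv2.imwrite("pics/c2.png",cv2.resize(a,None,fx=4,fy=4,interpolation=cv2.INTER_CUBIC))
E
```

```text
(no output)
```

View pics/c1.png

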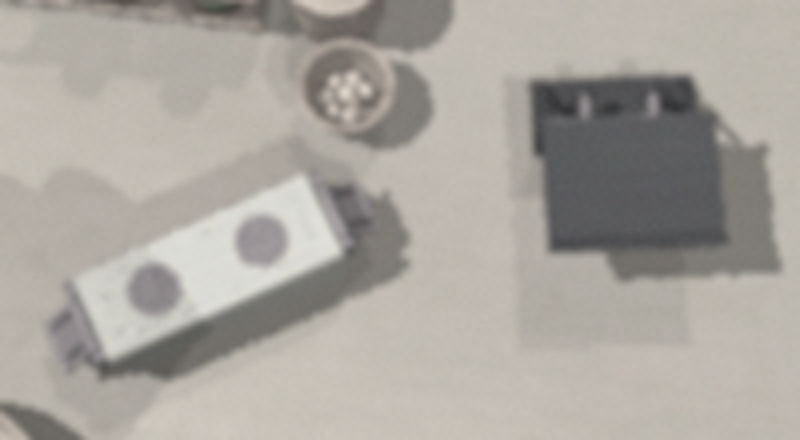

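View pics/c2.png

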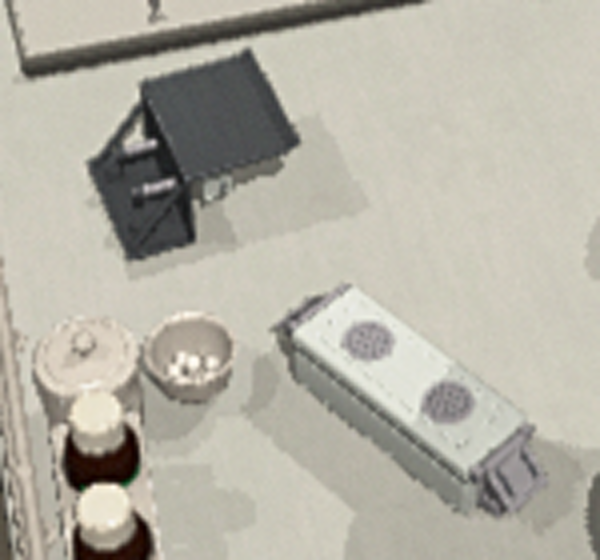

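```bash
cat > h.py <<'E'
import numpy as np
K={"scene":(485.0754508714255,326.57987713968294,195.7389387537392,np.array([[-9.70016664e-01,-1.76256688e-01,1.67335743e-01,732.911710],[2.43035883e-01,-7.00327098e-01,6.71174728e-01,978.302297],[-1.10927918e-03,6.91719261e-01,7.22165655e-01,1051.32531]])),
"top":(433.18671421717494,312.03059078907347,201.0312150321863,np.array([[9.82584921e-02,9.67869806e-01,-2.31459083e-01,295.072362],[-9.95145221e-01,9.68690535e-02,-1.73889775e-02,63.3904180],[5.59095600e-03,2.32044015e-01,9.72689219e-01,1096.75517]]))}
def unproj(c,u,v,z):
    f,cx,cy,P=K[c]; d=P[:,:3]@np.array([(u-cx)/f,-(v-cy)/f,-1]); o=P[:,3]
    return (o+d*(z-o[2])/d[2])[:2]
def proj(c,p):
    f,cx,cy,P=K[c]; q=P[:,:3].T@(np.asarray(p,float)-P[:,3]); return np.array([cx+f*q[0]/-q[2],cy-f*q[1]/-q[2]])
E
python3 - <<'E'
from h import *
np.set_printoptions(precision=1,suppress=True)
def go(c,pts,z,off):
    return np.array([unproj(c,(x+.5)/4-.5+off[0],(y+.5)/4-.5+off[1],z) for x,y in pts])
T=(205,135);S=(230,150)
for nm,c,pts,z,o in [("boxT","top",[(305,175),(352,240),(110,360),(72,285)],56,T),("boxS","scene",[(293,345),(347,287),(535,420),(470,475)],56,S),
 ("brT","top",[(548,112),(714,110),(727,243),(550,248)],68,T),("brS","scene",[(142,83),(248,52),(298,140),(187,178)],68,S)]:
    q=go(c,pts,z,o);m=q.mean(0);d=[np.linalg.norm(q[i]-q[i-1]) for i in range(4)]
    a=q[0]-q[3]+q[1]-q[2]; print(nm,q.tolist() and np.round(q,1).tolist(),m,np.array(d),np.degrees(np.arctan2(a[1],a[0])))
for nm,c,p,z,o in [("cupT","top",(347,87),38,T),("cupS","scene",(190,350),38,S)]: print(nm,go(c,[p],z,o))
E
```

```text
boxT [[592.9, 165.2], [554.2, 131.5], [464.5, 269.9], [508.6, 299.7]] [530.1 216.6] [158.7  51.4 164.9  53.2] -57.48630403374091
boxS [[598.4, 180.0], [552.4, 139.6], [461.9, 277.4], [513.5, 308.1]] [531.5 226.3] [153.7  61.2 164.8  60.1] -56.60490057557331
brT [[645.3, 18.0], [657.0, -85.1], [572.2, -98.2], [558.2, 9.6]] [608.2 -38.9] [ 87.4 103.7  85.8 108.6] 7.144673576980219
brS [[656.0, -80.6], [573.4, -94.8], [556.8, 5.8], [640.7, 23.8]] [606.7 -36.5] [105.5  83.8 102.   85.7] -81.15693731067486
cupT [[659.4 146.9]]
cupS [[663.6 152.9]]
```

```bash
cat > ov.py <<'E'
from h import *
import cv2
def R(a): a=np.radians(a);return np.array([[np.cos(a),-np.sin(a)],[np.sin(a),np.cos(a)]])
def w(p,yaw,xyz): xyz=np.asarray(xyz,float);return np.r_[R(yaw)@xyz[:2]+p,xyz[2]]
BOX=[[(80,30,56),(80,-30,56),(-80,-30,56),(-80,30,56)],[(80,30,0),(80,-30,0),(-80,-30,0),(-80,30,0)]]
BR=[[(0,55,68),(0,-55,68),(-84,-55,70),(-84,55,70)],[(0,55,0),(0,-55,0),(0,-55,70),(0,55,70)],[(-25,32,34),(-25,-32,34)]]
def draw(im,cam,off,k,items):
    a=cv2.resize(im[off[1]:off[3],off[0]:off[2]],None,fx=k,fy=k,interpolation=cv2.INTER_CUBIC)
    for p,y,shape,col in items:
        for poly in shape:
            q=[(proj(cam,w(p,y,v))+.5-off[:2])*k-.5 for v in poly]
            cv2.polylines(a,[np.round(q).astype(int)],True,col,1)
    return a
E
python3 - <<'E'
from ov import *
from scipy.optimize import least_squares
T=(205,135);S=(230,150)
def fit(shape,obs,x0):
    def f(x): return np.concatenate([proj(c,w(x[:2],x[2],s))-((np.array(p)+.5)/4-.5+o) for c,o,s,p in obs])
    s=least_squares(f,x0,loss="soft_l1");print(s.x.round(1),f(s.x).round(1));return s.x
B=BOX[0]; L=BR[0]
# box +x towards the bracket end; yaw about -57
ob=[("top",T,B[i],p) for i,p in zip(range(4),[(305,175),(352,240),(110,360),(72,285)])]+[("scene",S,B[i],p) for i,p in zip(range(4),[(293,345),(347,287),(535,420),(470,475)])]
b=fit(BOX,ob,[530,220,-57])
ob=[("top",T,L[i],p) for i,p in zip(range(4),[(548,112),(714,110),(727,243),(550,248)])]+[("scene",S,L[i],p) for i,p in zip(range(4),[(142,83),(248,52),(298,140),(187,178)])]
k=fit(BR,ob,[645,-30,8])
it=[(b[:2],b[2],BOX,(0,0,255)),(k[:2],k[2],BR,(0,255,255))]
a=draw(cv2.imread("pics/top0.png"),"top",(215,140,395,240),4,it);c=draw(cv2.imread("pics/scene0.png"),"scene",(240,150,380,285),4,it)
o=np.zeros((600,800,3),np.uint8);a=cv2.resize(a,(432,240));o[:240,:432]=a;c=cv2.resize(c,(600,578))[:, :];o[22:600,200:800]=c;o[:240,:432]=a
cv2.imwrite("pics/ov1.png",o)
print("tape",unproj("top",244,286,12),"dish",unproj("top",188,265,46))
E
```

```text
[531.  219.9 -56.5] [-1.5 -3.  -2.3  1.4 -0.2  1.1 -1.2 -1.4 -1.5 -2.8  0.5 -1.  -0.8 -2.3
  0.1 -1.7]
[650.5 -37.8   2.7] [  0.4  -1.    3.    1.8  -0.5   0.9  -1.2  -2.6   8.3  22.6 -26.2   4.9
 -11.3 -23.1  25.8  -7.8]
tape [322.94161422 228.03068577] dish [357.99958632 363.45691456]
```

View pics/ov1.png

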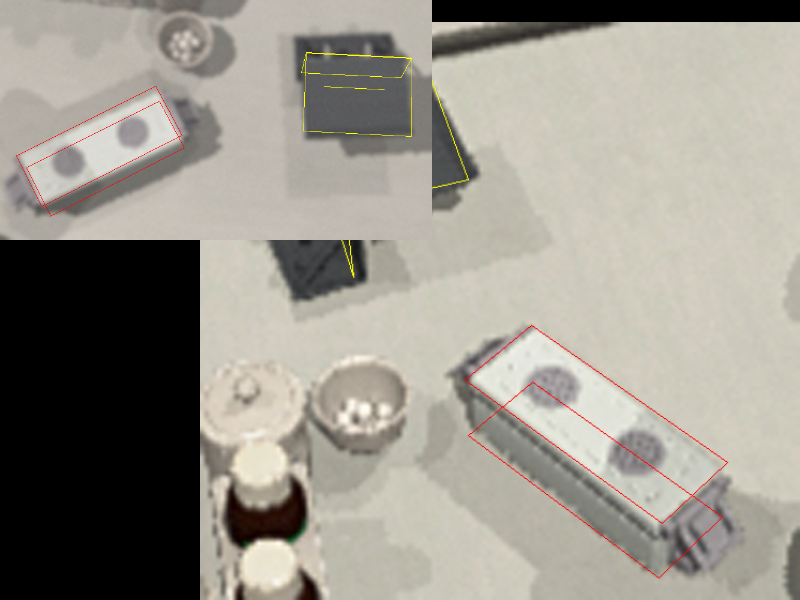

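```bash
python3 - <<'E'
from ov import *
from scipy.optimize import least_squares
T=(205,135);S=(230,150);L=BR[0]
ob=[("top",T,L[i],p) for i,p in zip(range(4),[(548,112),(714,110),(727,243),(550,248)])]+[("scene",S,L[i],p) for i,p in zip([1,2,3,0],[(142,83)][:0]+[(142,83),(248,52),(298,140),(187,178)])]
# scene corner ids
def f(x,ob=ob): return np.concatenate([proj(c,w(x[:2],x[2],s))-((np.array(p)+.5)/4-.5+o) for c,o,s,p in ob])
s=least_squares(f,[645,-30,8],loss="soft_l1");k=s.x;print(k.round(1),f(k).round(1))
it=[(np.array([530.5,219]),-57,BOX,(0,0,255)),(k[:2],k[2],BR,(0,255,255))]
a=draw(cv2.imread("pics/top0.png"),"top",(215,140,395,240),4,it);c=draw(cv2.imread("pics/scene0.png"),"scene",(245,155,315,220),4,it)
o=np.zeros((600,800,3),np.uint8);o[:400,:720]=a;o[340:600,520:800]=c
cv2.imwrite("pics/ov2.png",o)
E
```

```text
[648.7 -32.    7.9] [-1.9  1.4  0.5  0.3  0.1 -0.5 -0.5 -0.2 -0.4 -1.3 -0.1 -1.2 -0.   0.8
 -0.3 -0.3]
```

View pics/ov2.png

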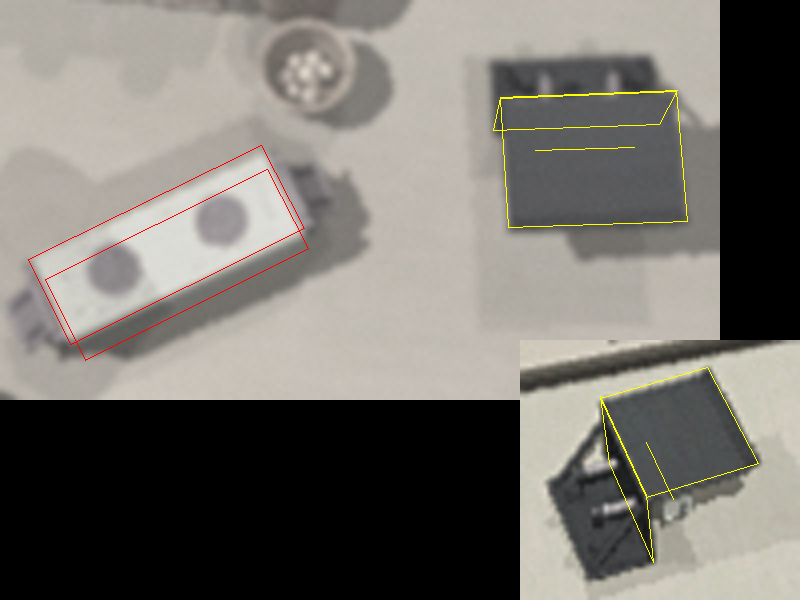

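```bash
cat > g.py <<'E'
import sys,numpy as np
from bench import r
from scipy.spatial.transform import Rotation as Ro
def row(x,y,z,yaw,cmd=None):
    s=r.sense(); p=np.array(cmd[:3] if cmd else s["tool_pos"]); A=Ro.from_euler("xyz",[180,0,cmd[3]] if cmd else s["tcp_rot"],degrees=True)
    t=A.inv().apply(np.array([x,y,z])-p); v=(A.inv()*Ro.from_euler("xyz",[180,0,yaw],degrees=True)).as_rotvec(degrees=True)
    return np.round(np.r_[v,t],1)
if __name__=="__main__":
    a=[float(v) for v in sys.argv[1:]]; print(row(*a[:4],cmd=a[4:] or None))
E
python3 g.py 530 219 110 123 230.754 553.857 231.292 157.38; python3 g.py 530 219 110 123
```

```text
[  -0.    -0.    34.4 -405.  -194.   121.3]
[-1.000e-01  0.000e+00  3.440e+01 -4.051e+02 -1.933e+02  1.206e+02]
```

Careful with the scale: shifts go in shares of 50 cm and turns go in shares of 360 degrees. That gives: -405 mm / 500 = -0.81, -354 mm / 500 = -0.708, 34.4 degrees / 360 = 0.0956.

```bash
echo '[0, 0, 0.0111, -0.1, -0.048, 0.03, 85, 0, 0, 0.025, -0.202, -0.096, 0.06, 85, 0, 0, 0.0361, -0.304, -0.146, 0.09, 85, 0, 0, 0.0472, -0.404, -0.194, 0.12, 85, 0, 0, 0.0611, -0.506, -0.242, 0.152, 85, 0, 0, 0.0722, -0.608, -0.29, 0.182, 85, 0, 0, 0.0833, -0.708, -0.34, 0.212, 85, 0, 0, 0.0956, -0.81, -0.388, 0.2426, 85]' | python3 steer.py 60; echo '[0, 0, 0, 0, 0, 0, 85, 0, 0, 0, 0, 0, 0, 85]' | python3 steer.py
python3 - <<'E'
import cv2
from bench import r
d=r.snapshot("top");cv2.imwrite("pics/t1.png",cv2.resize(d["pixels"][130:250,200:400],None,fx=3,fy=3,interpolation=cv2.INTER_CUBIC))
d=r.snapshot("scene");cv2.imwrite("pics/s1.png",cv2.resize(d["pixels"][150:290,230:430],None,fx=3,fy=3,interpolation=cv2.INTER_CUBIC))
a=cv2.imread("pics/t1.png");b=cv2.imread("pics/s1.png");cv2.imwrite("pics/g1.png",cv2.resize(cv2.vconcat([a,b]),None,fx=.75,fy=.75))
E
```

```text
time: 1.1
tool_pos: [530.7, 217.4, 109.2]
tcp_rot: [-180.0, -0.0, 122.8]
ft_force: [1.3, 0.2, 0.7]
finger_gap: 85.0
grip_force: 0.0
time: 1.35
tool_pos: [529.6, 218.8, 109.5]
tcp_rot: [-179.9, -0.0, 122.9]
ft_force: [0.1, 0.5, 0.6]
finger_gap: 84.6
grip_force: 0.0
```

View pics/g1.png

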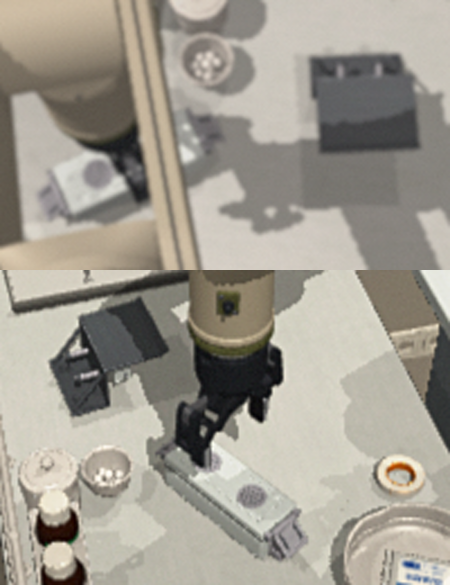

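The picture shows the open fingers straddling the box above it (box at about (235,490) in the lower view). I'll descend, watching the force.

To row units: 66 mm / 500 = 0.132, 60 mm / 500 = 0.12.

```bash
echo '[0, 0, 0, 0, 0, 0.04, 85, 0, 0, 0, 0, 0, 0.072, 85, 0, 0, 0, 0, 0, 0.092, 85, 0, 0, 0, 0, 0, 0.106, 85, 0, 0, 0, 0, 0, 0.12, 85, 0, 0, 0, 0, 0, 0.132, 85]' | python3 steer.py; echo '[0, 0, 0, 0, 0, 0.02, 85, 0, 0, 0, 0, 0, 0.04, 85, 0, 0, 0, 0, 0, 0.056, 85, 0, 0, 0, 0, 0, 0.056, 85]' | python3 steer.py 
```

```text
time: 2.2
tool_pos: [530.2, 219.0, 43.8]
tcp_rot: [180.0, 0.0, 123.0]
ft_force: [-0.3, 0.3, -0.1]
finger_gap: 85.3
grip_force: 0.0
time: 2.7
tool_pos: [529.2, 218.7, 14.9]
tcp_rot: [-179.9, -0.0, 123.0]
ft_force: [-0.6, -0.4, 0.2]
finger_gap: 84.8
grip_force: 0.0
```

```bash
echo '[0, 0, 0, 0, 0, 0, 72, 0, 0, 0, 0, 0, 0, 66, 0, 0, 0, 0, 0, 0, 55, 0, 0, 0, 0, 0, 0, 55, 0, 0, 0, 0, 0, 0, 50, 0, 0, 0, 0, 0, 0, 50]' | python3 steer.py 60
```

```text
time: 3.45
tool_pos: [530.8, 219.3, 16.9]
tcp_rot: [179.9, 0.0, 123.0]
ft_force: [-0.2, -0.5, 6.3]
finger_gap: 59.7
grip_force: 64.2
```

To row units: -95 mm / 500 = -0.19, -80 mm / 500 = -0.16.

```bash
echo '[0, 0, 0, 0, 0, -0.02, 50, 0, 0, 0, 0, 0, -0.06, 50, 0, 0, 0, 0, 0, -0.11, 50, 0, 0, 0, 0, 0, -0.16, 50, 0, 0, 0, 0, 0, -0.19, 50, 0, 0, 0, 0, 0, -0.19, 50]' | python3 steer.py 60; python3 g.py 435.7 -61.5 111 187.9
```

```text
time: 4.2
tool_pos: [531.0, 219.3, 112.8]
tcp_rot: [179.8, 0.1, 123.0]
ft_force: [-0.7, -0.2, -5.7]
finger_gap: 59.7
grip_force: 65.6
[ 1.000e-01  1.000e-01 -6.490e+01 -1.837e+02 -2.329e+02  1.300e+00]
```

To row units: -228 mm / 500 = -0.456, -205 mm / 500 = -0.41, -63 degrees / 360 = -0.175.

```bash
echo '[0, 0, -0.0111, -0.024, -0.03, 0, 50, 0, 0, -0.0333, -0.072, -0.09, 0, 50, 0, 0, -0.0583, -0.12, -0.154, 0, 50, 0, 0, -0.0833, -0.172, -0.218, 0, 50, 0, 0, -0.1083, -0.224, -0.282, 0, 50, 0, 0, -0.1333, -0.276, -0.35, 0, 50, 0, 0, -0.1583, -0.324, -0.41, 0, 50, 0, 0, -0.175, -0.36, -0.456, 0, 50]' | python3 steer.py; echo '[0, 0, -0.0053, 0, 0, 0, 50, 0, 0, -0.0053, 0, 0, 0, 50, 0, 0, -0.0053, 0, 0, 0, 50]' | python3 steer.py; python3 g.py 435.7 -61.5 111 187.9
```

```text
time: 5.2
tool_pos: [435.2, -57.2, 109.7]
tcp_rot: [180.0, -0.1, -173.8]
ft_force: [0.8, 1.2, -5.0]
finger_gap: 59.6
grip_force: 66.3
time: 5.58
tool_pos: [436.7, -55.3, 110.6]
tcp_rot: [180.0, -0.0, -172.1]
ft_force: [1.1, -0.3, -4.4]
finger_gap: 59.6
grip_force: 66.3
[ 0.  -0.  -0.   1.8 -6.  -0.4]
```

To row units: 93 mm / 500 = 0.186, 91 mm / 500 = 0.182.

```bash
echo '[0, 0, 0, 0.002, -0.006, 0.04, 50, 0, 0, 0, 0.004, -0.012, 0.09, 50, 0, 0, 0, 0.004, -0.012, 0.13, 50, 0, 0, 0, 0.004, -0.012, 0.16, 50, 0, 0, 0, 0.004, -0.012, 0.176, 50, 0, 0, 0, 0.004, -0.012, 0.182, 50, 0, 0, 0, 0.004, -0.012, 0.186, 50]' | python3 steer.py; echo '[0, 0, 0, 0, 0, 0, 50]' | python3 steer.py; python3 - <<'E'
import cv2
from bench import r
from ov import *
it=[(np.array([648.7,-32]),7.9,BR,(0,255,255)),(np.array([435.7,-61.5]),7.9,BOX,(0,0,255))]
a=draw(r.snapshot("top")["pixels"],"top",(270,130,400,260),3,it);b=draw(r.snapshot("scene")["pixels"],"scene",(240,140,430,270),3,it)
cv2.imwrite("pics/g2.png",np.vstack([cv2.copyMakeBorder(a,0,0,0,b.shape[1]-a.shape[1],0),b])[:, :] if 0 else cv2.resize(np.hstack([a[:390],b[:390]]),(800,325)))
E
```

```text
time: 6.45
tool_pos: [436.1, -62.4, 18.5]
tcp_rot: [-180.0, 0.1, -172.1]
ft_force: [-0.3, -0.2, -5.2]
finger_gap: 59.3
grip_force: 66.3
time: 6.58
tool_pos: [436.0, -62.4, 18.4]
tcp_rot: [-180.0, 0.0, -172.1]
ft_force: [0.2, 0.1, -3.9]
finger_gap: 59.5
grip_force: 66.3
```

View pics/g2.png

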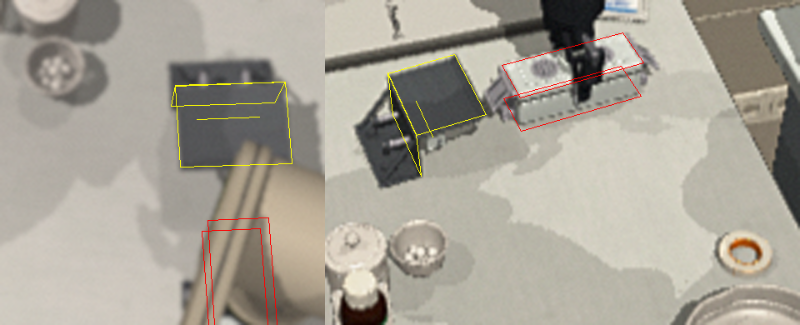

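To row units: 2 mm / 500 = 0.004, 1 mm / 500 = 0.002.

```bash
echo '[0, 0, 0, 0, 0, 0.002, 50, 0, 0, 0, 0, 0, 0.004, 50, 0, 0, 0, 0, 0, 0.004, 50]' | python3 steer.py;  echo '[0, 0, 0, -0.016, -0.002, 0, 50, 0, 0, 0, -0.04, -0.002, 0, 50, 0, 0, 0, -0.06, -0.002, 0, 50, 0, 0, 0, -0.076, -0.002, 0, 50, 0, 0, 0, -0.08, -0.002, 0, 50, 0, 0, 0, -0.08, -0.002, 0, 50]' | python3 steer.py
```

```text
time: 7.05
tool_pos: [436.3, -62.5, 16.9]
tcp_rot: [-180.0, 0.1, -172.1]
ft_force: [-2.4, 0.3, 4.2]
finger_gap: 59.7
grip_force: 67.4
time: 7.8
tool_pos: [476.6, -58.0, 16.9]
tcp_rot: [-180.0, 0.1, -172.1]
ft_force: [2.2, 0.2, 4.1]
finger_gap: 59.4
grip_force: 67.3
```

To row units: -12 mm / 500 = -0.024, -10 mm / 500 = -0.02.

```bash
echo '[0, 0, 0, -0.004, 0, -0.001, 50, 0, 0, 0, -0.01, 0, -0.001, 50, 0, 0, 0, -0.016, 0, -0.001, 50, 0, 0, 0, -0.02, 0, -0.001, 50, 0, 0, 0, -0.024, 0, -0.001, 50, 0, 0, 0, -0.024, 0, -0.001, 50]' | python3 steer.py;  echo '[0, 0, 0, -0.004, 0, 0, 50, 0, 0, 0, -0.008, 0, 0, 50, 0, 0, 0, -0.012, 0, 0, 50, 0, 0, 0, -0.012, 0, 0, 50]' | python3 steer.py; echo '[0, 0, 0, -0.004, 0, 0, 50, 0, 0, 0, -0.008, 0, 0, 50, 0, 0, 0, -0.012, 0, 0, 50, 0, 0, 0, -0.012, 0, 0, 50]' | python3 steer.py
```

```text
time: 8.55
tool_pos: [487.7, -56.3, 16.9]
tcp_rot: [-180.0, 0.1, -172.1]
ft_force: [1.8, 0.9, 3.6]
finger_gap: 59.3
grip_force: 67.3
time: 9.05
tool_pos: [493.6, -55.4, 16.9]
tcp_rot: [-180.0, 0.0, -172.1]
ft_force: [-0.8, 0.3, 5.2]
finger_gap: 59.5
grip_force: 67.4
time: 9.55
tool_pos: [499.6, -54.6, 16.9]
tcp_rot: [-180.0, 0.1, -172.1]
ft_force: [-0.2, 1.5, 6.0]
finger_gap: 59.3
grip_force: 67.4
```

To row units: -4 mm / 500 = -0.008, -3 mm / 500 = -0.006.

```bash
for i in 1 2; do echo '[0, 0, 0, -0.002, 0, 0, 50, 0, 0, 0, -0.004, 0, 0, 50, 0, 0, 0, -0.006, 0, 0, 50, 0, 0, 0, -0.008, 0, 0, 50, 0, 0, 0, -0.008, 0, 0, 50]' | python3 steer.py | grep -E "tool_pos|ft_f"; done
```

```text
tool_pos: [503.3, -54.1, 16.9]
ft_force: [-1.1, 0.2, 5.9]
tool_pos: [507.2, -53.6, 16.9]
ft_force: [-2.1, -0.5, 6.1]
```

To row units: -4 mm / 500 = -0.008, -3 mm / 500 = -0.006.

```bash
echo '[0, 0, 0, -0.002, 0, 0, 50, 0, 0, 0, -0.004, 0, 0, 50, 0, 0, 0, -0.006, 0, 0, 50, 0, 0, 0, -0.008, 0, 0, 50, 0, 0, 0, -0.008, 0, 0, 50]' | python3 steer.py | grep -E "tool_pos|ft_f"
```

```text
tool_pos: [511.1, -53.0, 16.9]
ft_force: [-2.3, 0.1, 5.7]
```

To row units: -3 mm / 500 = -0.006, -2 mm / 500 = -0.004.

```bash
echo '[0, 0, 0, -0.002, 0, 0, 50, 0, 0, 0, -0.004, 0, 0, 50, 0, 0, 0, -0.006, 0, 0, 50, 0, 0, 0, -0.006, 0, 0, 50]' | python3 steer.py | grep -E "tool_pos|ft_f"
```

```text
tool_pos: [514.0, -52.6, 16.9]
ft_force: [-2.5, -0.4, 6.7]
```

To row units: -3 mm / 500 = -0.006, -2 mm / 500 = -0.004.

```bash
echo '[0, 0, 0, -0.002, 0, 0, 50, 0, 0, 0, -0.004, 0, 0, 50, 0, 0, 0, -0.006, 0, 0, 50, 0, 0, 0, -0.006, 0, 0, 50]' | python3 steer.py | grep -E "tool_pos|ft_f"
```

```text
tool_pos: [517.0, -52.3, 16.9]
ft_force: [-2.8, -1.3, 6.5]
```

To row units: -3 mm / 500 = -0.006, -2 mm / 500 = -0.004.

```bash
echo '[0, 0, 0, -0.002, 0, 0, 50, 0, 0, 0, -0.004, 0, 0, 50, 0, 0, 0, -0.006, 0, 0, 50, 0, 0, 0, -0.006, 0, 0, 50]' | python3 steer.py | grep -E "tool_pos|ft_f"
```

```text
tool_pos: [519.9, -51.9, 16.9]
ft_force: [-3.1, -1.2, 8.1]
```

```bash
echo '[0, 0, 0, -0.002, 0, 0, 50, 0, 0, 0, -0.004, 0, 0, 50, 0, 0, 0, -0.004, 0, 0, 50]' | python3 steer.py | grep -E "tool_pos|ft_f"
```

```text
tool_pos: [520.7, -51.8, 16.8]
ft_force: [-9.5, -2.8, 13.5]
```

To row units: -1 mm / 500 = -0.002, -0.5 mm / 500 = -0.001.

```bash
echo '[0, 0, 0, -0.001, 0, 0, 50, 0, 0, 0, -0.002, 0, 0, 50, 0, 0, 0, -0.002, 0, 0, 50]' | python3 steer.py | grep -E "tool_pos|ft_f"
```

```text
tool_pos: [521.0, -51.8, 16.7]
ft_force: [-13.6, -2.1, 16.3]
```

To row units: -1 mm / 500 = -0.002, -0.5 mm / 500 = -0.001.

```bash
echo '[0, 0, 0, -0.001, 0, 0, 50, 0, 0, 0, -0.002, 0, 0, 50, 0, 0, 0, -0.002, 0, 0, 50]' | python3 steer.py | grep -E "tool_pos|ft_f"
```

```text
tool_pos: [522.3, -51.6, 16.7]
ft_force: [-12.2, -2.8, 14.1]
```

To row units: -1 mm / 500 = -0.002, -0.5 mm / 500 = -0.001.

```bash
echo '[0, 0, 0, -0.001, 0, 0, 50, 0, 0, 0, -0.002, 0, 0, 50, 0, 0, 0, -0.002, 0, 0, 50]' | python3 steer.py | grep -E "tool_pos|ft_f"
```

```text
tool_pos: [524.8, -51.2, 16.9]
ft_force: [-3.0, -2.0, 6.6]
```

To row units: -1 mm / 500 = -0.002, -0.5 mm / 500 = -0.001.

```bash
echo '[0, 0, 0, -0.001, 0, 0, 50, 0, 0, 0, -0.002, 0, 0, 50, 0, 0, 0, -0.002, 0, 0, 50]' | python3 steer.py | grep -E "tool_pos|ft_f"
```

```text
tool_pos: [525.6, -51.1, 16.9]
ft_force: [-4.7, -1.6, 9.2]
```

To row units: -1 mm / 500 = -0.002, -0.5 mm / 500 = -0.001.

```bash
echo '[0, 0, 0, -0.001, 0, 0, 50, 0, 0, 0, -0.002, 0, 0, 50, 0, 0, 0, -0.002, 0, 0, 50]' | python3 steer.py | grep -E "time|tool_pos|ft_f"
```

```text
time: 15.18
tool_pos: [525.8, -51.0, 16.8]
ft_force: [-9.4, -0.9, 11.5]
```

To row units: -1 mm / 500 = -0.002, -0.5 mm / 500 = -0.001.

```bash
echo '[0, 0, 0, -0.001, 0, 0, 50, 0, 0, 0, -0.002, 0, 0, 50, 0, 0, 0, -0.002, 0, 0, 50]' | python3 steer.py | grep -E "tool_pos|ft_f"
```

```text
tool_pos: [526.0, -51.0, 16.7]
ft_force: [-13.4, -1.5, 16.8]
```

To row units: 95 mm / 500 = 0.19, 88 mm / 500 = 0.176.

```bash
echo '[0, 0, 0, 0.006, 0, 0, 50, 0, 0, 0, 0.03, 0, 0, 50, 0, 0, 0, 0.064, 0, 0, 50, 0, 0, 0, 0.104, 0, 0, 50, 0, 0, 0, 0.144, 0, 0, 50, 0, 0, 0, 0.176, 0, 0, 50, 0, 0, 0, 0.19, 0, 0, 50, 0, 0, 0, 0.19, 0, 0, 50]' | python3 steer.py;echo '[0, 0, 0, 0, 0, -0.02, 50, 0, 0, 0, 0, 0, -0.06, 50, 0, 0, 0, 0, 0, -0.11, 50, 0, 0, 0, 0, 0, -0.16, 50, 0, 0, 0, 0, 0, -0.19, 50, 0, 0, 0, 0, 0, -0.19, 50]' | python3 steer.py
```

```text
time: 16.55
tool_pos: [432.8, -63.8, 16.8]
tcp_rot: [-180.0, -0.0, -172.1]
ft_force: [-4.3, -1.1, 9.6]
finger_gap: 59.5
grip_force: 68.0
time: 17.3
tool_pos: [434.1, -63.7, 112.1]
tcp_rot: [-180.0, 0.1, -172.1]
ft_force: [-0.3, -0.5, -4.9]
finger_gap: 59.3
grip_force: 66.6
```

```bash
python3 - <<'E'
import cv2
from bench import r
s=r.sense();print(s["joint_pos"])
a=r.snapshot("scene")["pixels"];cv2.imwrite("pics/s3.png",cv2.resize(a[110:230,260:420],None,fx=4,fy=4,interpolation=cv2.INTER_CUBIC))
E
```

```text
[-1.50451872e+01 -1.31841871e+01  1.17941940e+02  1.47856355e-03
  7.51619177e+01 -1.12930877e+02]
```

View pics/s3.png

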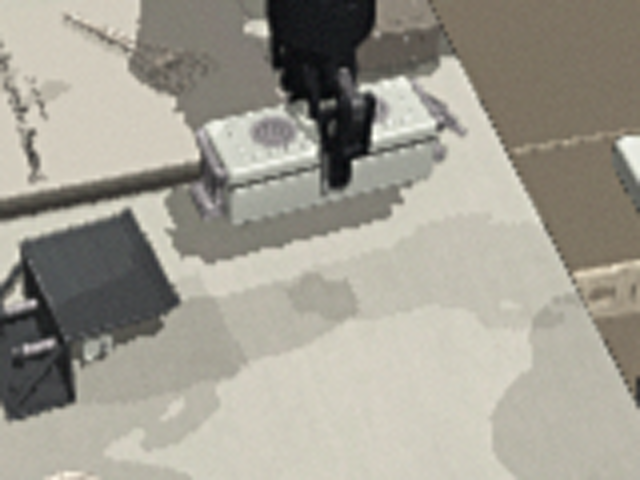

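The left latch (212,165) lies flat against the end wall and the right one (445,110) is still open. Now the half turn.

To row units: 74 degrees / 360 = 0.2056.

```bash
echo '[0, 0, 0.0139, 0, 0, 0, 50, 0, 0, 0.0389, 0, 0, 0, 50, 0, 0, 0.0667, 0, 0, 0, 50, 0, 0, 0.0944, 0, 0, 0, 50, 0, 0, 0.1222, 0, 0, 0, 50, 0, 0, 0.15, 0, 0, 0, 50, 0, 0, 0.1778, 0, 0, 0, 50, 0, 0, 0.2056, 0, 0, 0, 50]' | python3 steer.py | grep -E "tool_pos|tcp_r"; echo '[0, 0, 0.0278, 0, 0, 0, 50, 0, 0, 0.0556, 0, 0, 0, 50, 0, 0, 0.0833, 0, 0, 0, 50, 0, 0, 0.1111, 0, 0, 0, 50, 0, 0, 0.1389, 0, 0, 0, 50, 0, 0, 0.1667, 0, 0, 0, 50, 0, 0, 0.1944, 0, 0, 0, 50, 0, 0, 0.2222, 0, 0, 0, 50]' | python3 steer.py| grep -E "tool_pos|tcp_r"; echo '[0, 0, 0.0278, 0, 0, 0, 50, 0, 0, 0.05, 0, 0, 0, 50, 0, 0, 0.0667, 0, 0, 0, 50, 0, 0, 0.0722, 0, 0, 0, 50, 0, 0, 0.0722, 0, 0, 0, 50]' | python3 steer.py; python3 g.py 431 -62.2 20 7.9
```

```text
tool_pos: [432.4, -63.2, 109.6]
tcp_rot: [-179.9, -0.1, 113.5]
tool_pos: [432.4, -63.2, 109.6]
tcp_rot: [-179.9, 0.1, 33.6]
time: 19.98
tool_pos: [433.1, -63.4, 110.6]
tcp_rot: [-180.0, 0.1, 8.0]
ft_force: [-0.5, -0.6, -4.6]
finger_gap: 59.5
grip_force: 66.3
[-0.   0.1  0.1 -1.8 -1.4 90.6]
```

To row units: 94 mm / 500 = 0.188, 92 mm / 500 = 0.184.

```bash
echo '[0, 0, 0, -0.002, -0.002, 0.04, 50, 0, 0, 0, -0.004, -0.0028, 0.09, 50, 0, 0, 0, -0.004, -0.0028, 0.13, 50, 0, 0, 0, -0.004, -0.0028, 0.16, 50, 0, 0, 0, -0.004, -0.0028, 0.176, 50, 0, 0, 0, -0.004, -0.0028, 0.184, 50, 0, 0, 0, -0.004, -0.0028, 0.188, 50, 0, 0, 0, -0.004, -0.0028, 0.188, 50]' | python3 steer.py
```

```text
time: 20.98
tool_pos: [431.9, -62.6, 17.9]
tcp_rot: [180.0, -0.0, 7.9]
ft_force: [0.2, -0.0, -4.7]
finger_gap: 59.7
grip_force: 66.4
```

To row units: 1.5 mm / 500 = 0.003, 1 mm / 500 = 0.002.

```bash
echo '[0, 0, 0, 0, 0, 0.002, 50, 0, 0, 0, 0, 0, 0.003, 50, 0, 0, 0, 0, 0, 0.003, 50]' | python3 steer.py | grep -E "tool_pos|ft_f";  echo '[0, 0, 0, 0.01, 0, 0, 50, 0, 0, 0, 0.03, 0, 0, 50, 0, 0, 0, 0.056, 0, 0, 50, 0, 0, 0, 0.082, 0, 0, 50, 0, 0, 0, 0.106, 0, 0, 50, 0, 0, 0, 0.118, 0, 0, 50, 0, 0, 0, 0.12, 0, 0, 50, 0, 0, 0, 0.12, 0, 0, 50]' | python3 steer.py
```

```text
tool_pos: [432.3, -62.7, 16.9]
ft_force: [-2.5, 1.4, 5.1]
time: 22.35
tool_pos: [492.1, -54.5, 16.9]
tcp_rot: [180.0, -0.1, 7.9]
ft_force: [0.0, -0.1, 4.4]
finger_gap: 59.3
grip_force: 67.5
```

```bash
echo '[0, 0, 0, 0.004, 0, 0, 50, 0, 0, 0, 0.008, 0, 0, 50, 0, 0, 0, 0.012, 0, 0, 50, 0, 0, 0, 0.016, 0, 0, 50, 0, 0, 0, 0.016, 0, 0, 50]' | python3 steer.py | grep -E "tool_pos|ft_f"
```

```text
tool_pos: [499.9, -53.4, 16.9]
ft_force: [-1.5, -0.3, 4.9]
```

```bash
echo '[0, 0, 0, 0.003, 0, 0, 50, 0, 0, 0, 0.006, 0, 0, 50, 0, 0, 0, 0.009, 0, 0, 50, 0, 0, 0, 0.012, 0, 0, 50, 0, 0, 0, 0.012, 0, 0, 50]' | python3 steer.py | grep -E "tool_pos|ft_f"
```

```text
tool_pos: [505.6, -52.6, 16.8]
ft_force: [-0.8, -0.7, 5.3]
```

To row units: 4 mm / 500 = 0.008, 3 mm / 500 = 0.006.

```bash
echo '[0, 0, 0, 0.002, 0, 0, 50, 0, 0, 0, 0.004, 0, 0, 50, 0, 0, 0, 0.006, 0, 0, 50, 0, 0, 0, 0.008, 0, 0, 50, 0, 0, 0, 0.008, 0, 0, 50]' | python3 steer.py | grep -E "tool_pos|ft_f"
```

```text
tool_pos: [509.4, -52.1, 16.9]
ft_force: [-2.1, -0.3, 7.4]
```

To row units: 4 mm / 500 = 0.008, 3 mm / 500 = 0.006.

```bash
echo '[0, 0, 0, 0.002, 0, 0, 50, 0, 0, 0, 0.004, 0, 0, 50, 0, 0, 0, 0.006, 0, 0, 50, 0, 0, 0, 0.008, 0, 0, 50, 0, 0, 0, 0.008, 0, 0, 50]' | python3 steer.py | grep -E "tool_pos|ft_f"
```

```text
tool_pos: [513.4, -51.6, 16.9]
ft_force: [-3.0, 0.3, 7.0]
```

To row units: 3 mm / 500 = 0.006, 2 mm / 500 = 0.004.

```bash
echo '[0, 0, 0, 0.002, 0, 0, 50, 0, 0, 0, 0.004, 0, 0, 50, 0, 0, 0, 0.006, 0, 0, 50, 0, 0, 0, 0.006, 0, 0, 50]' | python3 steer.py | grep -E "tool_pos|ft_f"
```

```text
tool_pos: [516.2, -51.2, 16.9]
ft_force: [-3.4, -1.3, 7.7]
```

To row units: 3 mm / 500 = 0.006, 2 mm / 500 = 0.004.

```bash
echo '[0, 0, 0, 0.002, 0, 0, 50, 0, 0, 0, 0.004, 0, 0, 50, 0, 0, 0, 0.006, 0, 0, 50, 0, 0, 0, 0.006, 0, 0, 50]' | python3 steer.py | grep -E "tool_pos|ft_f"
```

```text
tool_pos: [517.6, -51.1, 16.7]
ft_force: [-13.4, -2.1, 15.6]
```

Resistance began at about 517, so the catch is being met. From here I'll go in 1 mm steps.

To row units: 1 mm / 500 = 0.002, 0.5 mm / 500 = 0.001.

```bash
echo '[0, 0, 0, 0.001, 0, 0, 50, 0, 0, 0, 0.002, 0, 0, 50, 0, 0, 0, 0.002, 0, 0, 50]' | python3 steer.py | grep -E "tool_pos|ft_f"
```

```text
tool_pos: [518.5, -50.9, 16.7]
ft_force: [-13.3, -2.0, 16.9]
```

To row units: 1 mm / 500 = 0.002, 0.5 mm / 500 = 0.001.

```bash
echo '[0, 0, 0, 0.001, 0, 0, 50, 0, 0, 0, 0.002, 0, 0, 50, 0, 0, 0, 0.002, 0, 0, 50]' | python3 steer.py | grep -E "tool_pos|ft_f"
```

```text
tool_pos: [520.3, -50.7, 16.8]
ft_force: [-7.0, -1.5, 10.3]
```

To row units: 1 mm / 500 = 0.002, 0.5 mm / 500 = 0.001.

```bash
echo '[0, 0, 0, 0.001, 0, 0, 50, 0, 0, 0, 0.002, 0, 0, 50, 0, 0, 0, 0.002, 0, 0, 50]' | python3 steer.py | grep -E "tool_pos|ft_f"
```

```text
tool_pos: [522.2, -50.3, 16.9]
ft_force: [-2.1, -0.1, 6.8]
```

To row units: 1 mm / 500 = 0.002, 0.5 mm / 500 = 0.001.

```bash
echo '[0, 0, 0, 0.001, 0, 0, 50, 0, 0, 0, 0.002, 0, 0, 50, 0, 0, 0, 0.002, 0, 0, 50]' | python3 steer.py | grep -E "tool_pos|ft_f"
```

```text
tool_pos: [522.5, -50.3, 16.8]
ft_force: [-6.3, -1.7, 10.8]
```

Force fell to 2 N, so it has snapped, and it is rising again now. I'll press once more to confirm the stop.

To row units: 1 mm / 500 = 0.002, 0.5 mm / 500 = 0.001.

```bash
echo '[0, 0, 0, 0.001, 0, 0, 50, 0, 0, 0, 0.002, 0, 0, 50, 0, 0, 0, 0.002, 0, 0, 50]' | python3 steer.py | grep -E "tool_pos|ft_f"
```

```text
tool_pos: [522.8, -50.3, 16.8]
ft_force: [-11.2, -2.9, 14.4]
```

To row units: 1 mm / 500 = 0.002, 0.5 mm / 500 = 0.001.

```bash
echo '[0, 0, 0, 0.001, 0, 0, 50, 0, 0, 0, 0.002, 0, 0, 50, 0, 0, 0, 0.002, 0, 0, 50]' | python3 steer.py | grep -E "tool_pos|ft_f"
```

```text
tool_pos: [523.0, -50.2, 16.7]
ft_force: [-15.7, -2.9, 18.1]
```

To row units: -93 mm / 500 = -0.186, -86 mm / 500 = -0.172.

```bash
echo '[0, 0, 0, -0.006, 0, 0, 50, 0, 0, 0, -0.03, 0, 0, 50, 0, 0, 0, -0.064, 0, 0, 50, 0, 0, 0, -0.104, 0, 0, 50, 0, 0, 0, -0.144, 0, 0, 50, 0, 0, 0, -0.172, 0, 0, 50, 0, 0, 0, -0.186, 0, 0, 50, 0, 0, 0, -0.186, 0, -0.001, 50]' | python3 steer.py; echo '[0, 0, 0, 0, 0, -0.001, 60, 0, 0, 0, 0, 0, -0.001, 64, 0, 0, 0, 0, 0, -0.001, 72, 0, 0, 0, 0, 0, -0.001, 85, 0, 0, 0, 0, 0, -0.001, 85, 0, 0, 0, 0, 0, -0.001, 85]' | python3 steer.py; echo '[0, 0, 0, 0, 0, -0.016, 85, 0, 0, 0, 0, 0, -0.05, 85, 0, 0, 0, 0, 0, -0.11, 85, 0, 0, 0, 0, 0, -0.19, 85, 0, 0, 0, 0, 0, -0.27, 85, 0, 0, 0, 0, 0, -0.34, 85, 0, 0, 0, 0, 0, -0.37, 85, 0, 0, 0, 0, 0, -0.37, 85]' | python3 steer.py; python3 - <<'E'
import cv2
from bench import r
from ov import *
it=[]
a=draw(r.snapshot("scene")["pixels"],"scene",(230,110,430,310),3,it);cv2.imwrite("pics/f.png",cv2.resize(a,(600,600)))
E
```

```text
time: 29.1
tool_pos: [431.8, -62.7, 16.9]
tcp_rot: [180.0, 0.0, 7.9]
ft_force: [-2.0, -1.0, 4.9]
finger_gap: 59.3
grip_force: 67.7
time: 29.85
tool_pos: [432.5, -62.3, 17.0]
tcp_rot: [-180.0, 0.0, 7.9]
ft_force: [0.6, 0.8, -0.1]
finger_gap: 84.9
grip_force: 0.0
time: 30.85
tool_pos: [433.1, -62.5, 202.8]
tcp_rot: [180.0, -0.1, 7.9]
ft_force: [0.6, 0.5, 0.1]
finger_gap: 85.0
grip_force: 0.0
```

View pics/f.png

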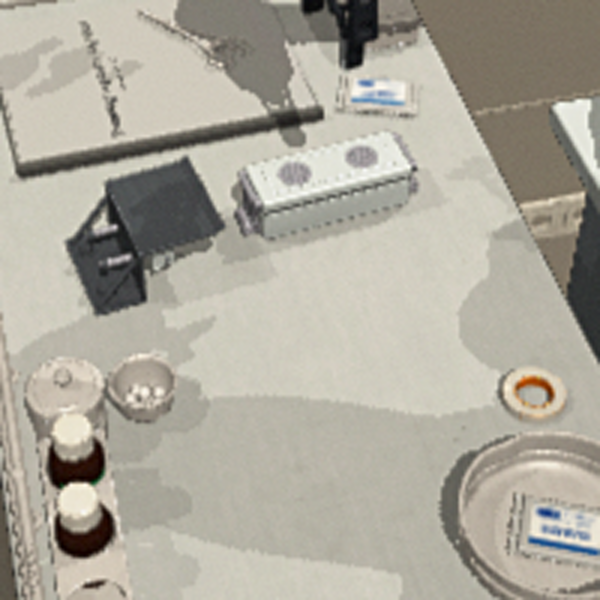

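The container stands upright at (330,185), clear of the lip edge (222,225). Both latches, at (250,200) and (405,155), lie flat, and the things around it are unmoved.

```bash
python3 -c "
from bench import r
print(r.hand_in())"
```

```text
the job is handed in; nothing more can be done
None
```

Both latches snapped shut against the roller, felt as the force dropping and then rising again at the stop; the container stands on the worktop clear of the lip, nothing around it moved, and the job was handed in at about 31 s.

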